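# Nest the glue pots in the warmer and set its dial

### The arm

A 6-joint arm with a two-finger parallel gripper is mounted at the origin on the work surface. World frame = base frame: x ahead of the robot, y to its left, z up, the work surface at z = 0. Lengths are in mm, angles in rad, forces in N, time in s.
With the tool pointing down it reaches from about 350 to 975 mm from the base axis. Payload 7.1 kg.
Tool frame: the origin (TCP) lies midway between the tips of the shut fingers; the grasp point (between the pads) lies 19 mm behind it; z points along the fingers, y is the line along which they close (so a half turn about z gives the same grasp; the last joint's range is limited). The gripper opens to 88 mm and grips with 3 to 60 N. Pads are 20 mm wide; open, the fingers measure 115 mm over their backs; the gripper's body (75 mm by 178 mm) begins 61 mm behind the grasp point.
Start: joints at [1.237, 0.423, 1.63, -0, 1.089, -0.019], TCP at [193.484, 594.28, 222.675] pointing down, gripper open.
Joint ranges: [-3, 3], [-0.9, 2.11], [0.09, 2.58], [-1.31, 4.45], [0.11, 2.69], [-2.54, 2.54]. Speed limits (rad/s): [2.39, 2.39, 3.01, 3.14, 3.14, 3.14].

### API

Orientations are given as a rotation vector (axis times angle).
In Python, from workcell import get_obs, get_image, camera_params, close_job gives the robot as it stands.
- The arm moves only by the shell command python3 -m creep 'ROWS' [OPENING]. ROWS is a JSON object of lists of equal length, an entry for each row: "delta_pos": the shift along the tool's x, y, z in m, a list of three; "twist": the turn, a rotation vector about the tool's x, y, z in degrees, a list of three. A call has 1 to 20 rows; each row shifts and turns the commanded pose from where the row before left it, along the tool's axes as they then stand; what a row does not reach is not made up. A row lasts 1/12 s, in which the tool goes at most 41.7 mm and 7.16 degrees, less where a joint would pass 70% of its speed; a pose out of reach is approached as far as the arm can. A call with a gripper value outside its range is refused whole. OPENING is the opening, from 0 (shut) to 1 (fully open), set as the call begins (- or left out, the last holds). The fingers move at their own pace and stop on an object; the grip force is fixed at half the most. Time passes only in rows, so rows that do not move let the fingers close. It gives the time, the measured TCP pose, the force, the opening and the grip force at its end, in the units of the state.
- get_obs(): the state, without advancing time (a new reading comes with each control period).
- get_image(name): name is "side" or "top"; returns (picture, depth): 480x640x3 uint8, red, green, blue; 480x640 float32, mm along the optical axis (not along the pixel's ray), 0 where there is no reading.
- camera_params(name): a dict with "camera_matrix" (3x3 intrinsics, pixels), "extrinsics" (4x4, takes a point from camera to world coordinates). Camera axes: x right, y down, z forward; pixel columns grow to the right and rows downward; lengths in mm; the calibration is good to about 2 mm. A picture is of the moment at which its call begins. camera_params takes no time and is no camera call.
- close_job(): hands the job in; it is judged then, once.
The state is a dict: "t": time; "qpos": joint angles; "qvel": joint speeds; "joint_torque": joint torques, N m; "ee_pos": TCP position; "orientation": TCP orientation; "ft_force": force on the tool from outside, world axes, zero at the start; "moment": the same for the moment, N m; "width": finger opening in mm; "grasp_force": force on a finger pad.
Only numpy, scipy, OpenCV 4.12 (cv2) and the standard library are available. Lean on these libraries where they do the work, as an engineer would, in place of code of your own. Each camera call takes 0.05 s, during which the arm holds its last target. There are 200 camera calls.

### The job

Get the glue-pot warmer ready: slide the wide thick-walled jacket pot along the bench (never lift or tip it) fully home into the warmer's horseshoe collar, and nest the middle pot in it and the narrow cup in that, all upright and fully down. Only then, with the stack let go, turn the warmer's dial until its pointer meets the one long mark on its scale. Leave everything else on the bench where it is.

Things in the scene. Friction and masses are not known exactly. Their poses are not given: they have to be found in the camera images.
- jacket: The wide, low jacket pot: bare steel, open top, tapered and round, thick-walled. 60 mm high, outer diameter 96 mm at the foot and 110 mm at the rim, wall 17 mm (inside 62 mm wide at the floor, 76 mm at the rim), floor 6 mm thick. About 0.7 kg. Stands loose on the bench, too wide to grasp across. Origin: centre of its underside, z up.
- liner: The middle pot: bare steel, open top, tapered and round. 90 mm high, outer diameter 56 mm at the foot and 68 mm at the rim, wall 4 mm (inside 48 mm wide at the floor, 60 mm at the rim), floor 6 mm thick. About 0.2 kg. Fits loosely in the jacket pot and then stands 36 mm above its rim. Origin: centre of its underside, z up.
- cup: The narrow tall cup: bare steel, open top, tapered and round. 110 mm high, outer diameter 40 mm at the foot and 50 mm at the rim, wall 3.5 mm, floor 6 mm. About 0.12 kg. Fits loosely in the middle pot and then stands 26 mm above its rim. Origin: centre of its underside, z up.
- warmer: The glue-pot warmer, fixed: grey horseshoe collar on the bench, 35 mm high, inner radius 55, wall 10 mm, open to the warmer's +y (arms run 20 mm past the centre, then flare to 46 mm), with a flush dark plate; behind it (-y) a white control box, 110 (x) by 115 (y) by 45 mm high, centred 130 mm from the collar's centre, dial on top. Origin: collar's centre, at bench level.
- cradle (a point): Centre of the horseshoe collar at bench level (same as the warmer's origin): here the jacket pot's origin belongs, within a few mm; a pot pushed against the back of the collar is home.
- dial (a joint): Angle of the black dial in rad, growing clockwise seen from above, range 0 to 3.2. The pointer (white line on the grip bar) stands on the one long mark at 1.6; short marks every 0.4. It stays where it is left.
- dial_grip (a point): On the dial's axis, 70 mm above the bench, at the height to grip. The grip is an upright bar 50 mm long, 14 mm thick, from 56 to 81 mm above the bench, on a disc of radius 29 mm. Its frame turns with the dial: x along the bar towards the pointer end, z up.
- dial_mark (a point): Middle of the long mark on the scale, 40 mm from the dial's axis, on the control box's top.
- car1: Bystander: black toy car with white doors, 150 by 64 by 45 mm, beside the way into the collar. Origin: centre of its underside, x along the car.
- can: Bystander: black can, 54 mm in diameter, 135 mm high, on the other side of the way into the collar. Origin: centre of its underside.
- jar: Bystander: closed white plastic jar with a lid, 62 mm in diameter, 95 mm high. Origin: centre of its underside.
- car2: Bystander: black toy car like the first, near the robot.
- car3: Bystander: black toy car like the first, on the far part of the bench.
- bottle: Bystander: black bottle, 72 mm in diameter, 190 mm high, far part of the bench. Origin: centre of its underside.
- driver: Bystander: black screwdriver, about 200 mm long, lying on the bench beyond the control box.

How it is judged:
By the outcome, as a careful person would: the job done as asked, in the order asked, and still so for the second after the job is handed in, with the robot touching nothing.
It also fails if it takes over 72 s, if anything falls off the work surface, if the arm or the gripper's body presses on something with over 40 N, if the wrist force passes 120 N, or if a joint passes its speed limit or range.

## Working session

There is one attempt and no reset: what is moved stays moved. The work goes in short steps, Python scripts to look and compute and a shell command to move; the robot and the scene stay as the last step left them, time stands still between calls to the robot, and variables do not carry over. Pictures are saved under pics/ and viewed, at most 10 in all, crops included, and the job is handed in when it is done.

```bash
ls; mkdir -p pics; python3 - <<'E'
from workcell import *
import cv2,numpy as np
np.set_printoptions(suppress=True,precision=3)
for n in("side","top"):
    p,d=get_image(n); cv2.imwrite(f"pics/{n}0.png",p[:,:,::-1]); np.savez(f"{n}0.npz",p=p,d=d)
    c=camera_params(n); print(n,c["camera_matrix"],c["extrinsics"])
print(get_obs())
E
```

```text
pics
side [[501.491   0.    318.828]
 [  0.    501.491 241.358]
 [  0.      0.      1.   ]] [[    0.928    -0.234     0.289   219.044]
 [   -0.371    -0.542     0.754 -1003.273]
 [   -0.02     -0.807    -0.59    826.628]
 [    0.        0.        0.        1.   ]]
top [[585.317   0.    311.318]
 [  0.    585.317 244.71 ]
 [  0.      0.      1.   ]] [[   0.022   -0.992    0.122  386.725]
 [  -1.      -0.025   -0.017  -50.846]
 [   0.02    -0.121   -0.992 1502.815]
 [   0.       0.       0.       1.   ]]
{'t': 0.1, 'qpos': array([ 1.237,  0.424,  1.631,  0.   ,  1.089, -0.019]), 'qvel': array([ 0.   , -0.001, -0.002,  0.001, -0.   ,  0.001]), 'joint_torque': array([ -0.   , -54.561, -27.432,   0.065,   0.019,   0.   ]), 'ee_pos': array([193.346, 593.816, 221.998]), 'orientation': array([-0.492, -3.102,  0.002]), 'ft_force': array([-0.122,  0.094,  0.018]), 'moment': array([ 0.022,  0.004, -0.035]), 'grasp_force': 0.0, 'width': 87.69037035081541}
```

View pics/top0.png

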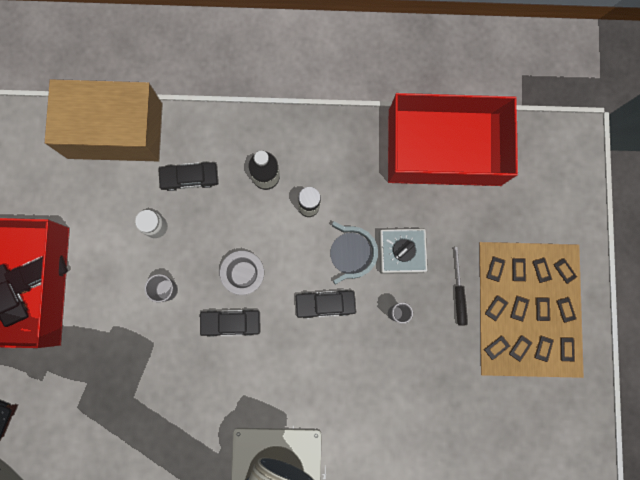

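View pics/side0.png

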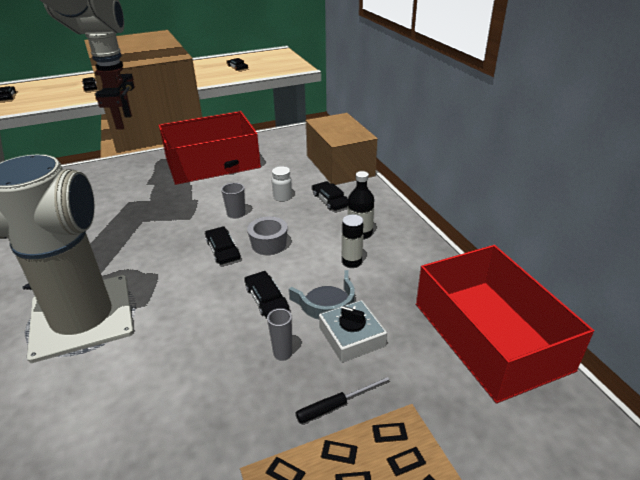

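The top view shows the jacket at about (242,271), the liner at (160,288), the cup at (401,312), the collar at (351,252) and the dial at (403,248). The can (309,200) and a car (325,303) flank the way in. The side view agrees: jacket (268,236), liner (234,200), cup (281,333), collar (328,298), dial (352,318).

```bash
cat > h.py <<'E'
import numpy as np,cv2
from workcell import *
from scipy.optimize import least_squares
np.set_printoptions(suppress=True,precision=2)
def cloud(n,d):
    c=camera_params(n);K=c["camera_matrix"];E=c["extrinsics"]
    v,u=np.mgrid[:480,:640]; 
    P=np.stack([(u-K[0,2])/K[0,0]*d,(v-K[1,2])/K[1,1]*d,d],-1)@E[:3,:3].T+E[:3,3]
    P[d==0]=np.nan; return P
def ray(n,uv,z):
    c=camera_params(n);K=c["camera_matrix"];E=c["extrinsics"]
    r=E[:3,:3]@np.linalg.inv(K)@np.array([uv[0],uv[1],1.]); return E[:3,3]+r*(z-E[2,3])/r[2]
def circ(q,R=None):
    f=lambda p:np.hypot(*(q-p[:2]).T)-(p[2] if R is None else R)
    m=np.median(q,0); return least_squares(f,[*m,30][:3 if R is None else 2],loss='soft_l1',f_scale=2).x
def rims(C,xy,z0,z1,r):
    out={}
    for n,P in C.items():
        q=P.reshape(-1,3); q=q[(np.hypot(*(q[:,:2]-xy).T)<r)&(q[:,2]>z0)&(q[:,2]<z1)]
        out[n]=q
    return out
E
python3 - <<'E'
from h import *
D={n:np.load(n+"0.npz") for n in("top","side")}
C={n:cloud(n,D[n]["d"]) for n in D}
for n in C:
    print(n,"bench z",[np.nanmedian(C[n][s]) for s in ([(slice(215,235),slice(270,290),2)] if n=="top" else [(slice(360,370),slice(250,270),2)])])
for nm,px,h,ro in(("jacket",(242,271),60,55),("liner",(160,288),90,34),("cup",(401,312),110,25),("jar",(148,220),95,31),("can",(309,198),135,27),("bottle",(262,155),190,36)):
    xy=ray("top",px,h)[:2]
    for n,q in rims(C,xy,h-30,h+30,ro+25).items():
        if len(q)<5: print(nm,n,len(q));continue
        top=np.percentile(q[:,2],97); t=q[q[:,2]>top-8]
        print(nm,n,len(t),"ray",xy,"topz",top,"median",np.median(t,0),"range",np.ptp(t[:,:2],0),(t.min(0)+t.max(0))[:2]/2)
# warmer
xy=ray("top",(351,252),0)[:2]
for n in C:
    P=C[n]
    q=P.reshape(-1,3);q=q[np.hypot(*(q[:,:2]-xy).T)<80]; q=q[(q[:,2]>29)&(q[:,2]<40)]
    print("collar",n,len(q),np.median(q[:,2]))
E
```

```text
top bench z [np.float64(0.5061953317019743)]
side bench z [np.float64(-1.1119352179823636)]
jacket top 648 ray [494.08  93.1 ] topz 65.89366828788978 median [490.34  95.57  61.38] range [106.8  106.23] [490.67  94.11]
jacket side 465 ray [494.08  93.1 ] topz 60.73413687605523 median [488.53  92.86  57.83] range [108.42 115.38] [489.38  94.  ]
liner top 131 ray [446.35 284.74] topz 94.92159128555188 median [450.21 293.13  90.57] range [65.09 66.24] [447.52 288.15]
liner side 117 ray [446.35 284.74] topz 89.64201631543636 median [443.37 287.48  86.39] range [66.53 70.99] [444.75 290.4 ]
cup top 72 ray [ 401.97 -291.65] topz 116.36273704949019 median [ 399.66 -296.35  111.74] range [47.06 48.86] [ 401.88 -293.53]
cup side 180 ray [ 401.97 -291.65] topz 110.12394966136686 median [ 400.84 -293.59  107.38] range [49.47 52.97] [ 400.72 -291.29]
jar top 319 ray [609.75 321.27] topz 100.431127996926 median [607.32 325.23  95.78] range [51.98 54.76] [608.44 324.82]
jar side 135 ray [609.75 321.27] topz 95.4988944210383 median [605.42 323.78  92.83] range [53.02 59.9 ] [606.8  326.66]
can top 292 ray [666.1  -66.92] topz 140.33271895376342 median [668.65 -66.82 135.89] range [48.27 47.84] [668.84 -66.91]
can side 197 ray [666.1  -66.92] topz 135.6734973011447 median [667.58 -68.55 133.5 ] range [49.47 53.04] [668.38 -64.6 ]
bottle top 121 ray [752.56  44.05] topz 195.6954077051504 median [747.82  46.19 191.19] range [30.51 30.4 ] [746.99  47.2 ]
bottle side 79 ray [752.56  44.05] topz 189.62664266254646 median [745.49  44.56 187.37] range [30.97 41.22] [747.37  46.3 ]
collar top 412 35.28442853557806
collar side 408 33.52643071762941
```

```bash
python3 - <<'E'
import cv2
a=cv2.imread("pics/top0.png")[205:330,290:440]; cv2.imwrite("pics/c1.png",cv2.resize(a,None,fx=4.8,fy=4.8,interpolation=cv2.INTER_CUBIC))
E
```

```text
(no output)
```

View pics/c1.png

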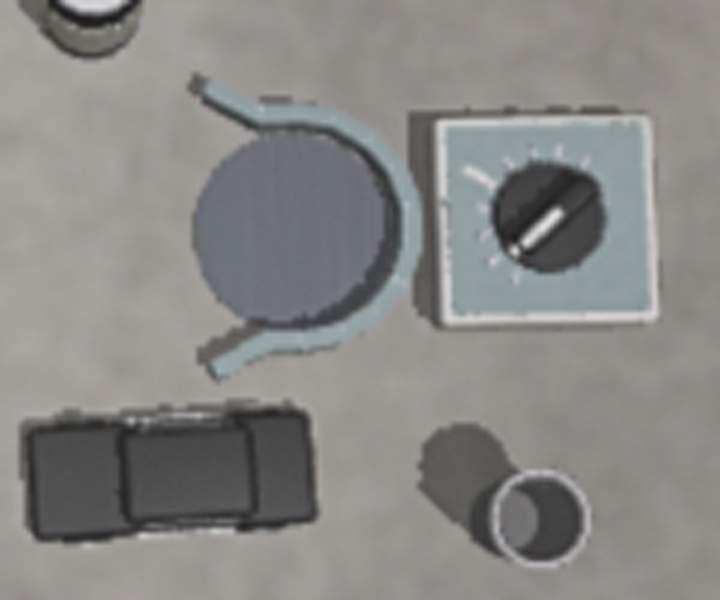

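The crop shows the plate centred near crop (292,228) and the dial axis near (549,216). The pointer aims lower-left, at (515,250). The long mark is at (478,177), which is clockwise from the pointer.

```bash
cat >> h.py <<'E'
from scipy.spatial.transform import Rotation as Ro
def plan(x,y,z,yaw,cur=None):
    "delta in tool axes (m) and twist (deg) from the measured pose to a tool-down pose whose tool y axis lies at yaw deg (mod 180)"
    o=get_obs(); R=Ro.from_rotvec(o["orientation"]); 
    best=None
    for yy in(yaw,yaw+180):
        a=np.radians(yy); Y=np.array([np.cos(a),np.sin(a),0]);Z=np.array([0,0,-1.]);T=Ro.from_matrix(np.c_[np.cross(Y,Z),Y,Z])
        tw=(R.inv()*T).as_rotvec(degrees=True)
        q6=o["qpos"][5]+np.radians(tw[2])
        print("  yaw",yy,"delta mm (tool)",R.inv().apply(np.array([x,y,z])-o["ee_pos"]),"same in target axes",T.inv().apply(np.array([x,y,z])-o["ee_pos"]),"twist",tw)
def st():
    o=get_obs();R=Ro.from_rotvec(o["orientation"]).as_matrix()
    print("t %.1f"%o["t"],"pos",o["ee_pos"],"tool x",R[:,0],"y",R[:,1],"z",R[:,2],"q",o["qpos"],"F",o["ft_force"],"w %.1f g %.1f"%(o["width"],o["grasp_force"]))
E
python3 - <<'E'
from h import *
D={n:np.load(n+"0.npz") for n in("top","side")}
C={n:cloud(n,D[n]["d"]) for n in D}
st()
im=D["top"]["p"]; hsv=cv2.cvtColor(im,cv2.COLOR_RGB2HSV)
print("plate hsv",hsv[252,345],"teal",hsv[222,395],"floor",hsv[262,300])
# plate: left (unshadowed) boundary; rays to z=0
c0=ray("top",(351,252),0)[:2]
for n in C:
    q=C[n].reshape(-1,3); q=q[(np.hypot(*(q[:,:2]-c0).T)<110)&(q[:,2]>26)&(q[:,2]<42)&(q[:,1]>c0[1]-80)]
    b=q[(q[:,1]<c0[1])&(np.abs(q[:,0]-c0[0])<70)]
    print(n,"ring fit free",circ(b[:,:2]),"R60",circ(b[:,:2],60),len(b), "extent",q.min(0),q.max(0))
m=((hsv[...,0]>=108)&(hsv[...,0]<=130)&(hsv[...,1]>25)).astype(np.uint8)*255
m[:,:325]=0;m[:,378:]=0;m[:215]=0;m[290:]=0
k=cv2.findContours(m,0,1)[0];
if k:
    k=max(k,key=cv2.contourArea)[:,0]; w=np.array([ray("top",p,0)[:2] for p in k]); print("plate",cv2.minEnclosingCircle(k.astype(np.float32)),cv2.minEnclosingCircle(w.astype(np.float32)))
# box top: minAreaRect of depth points at z~45
for n in C:
    q=C[n].reshape(-1,3); bc=c0-[0,130]
    q=q[(np.hypot(*(q[:,:2]-bc).T)<95)&(q[:,2]>40)&(q[:,2]<52)&(q[:,1]<c0[1]-68)]
    print(n,"box",cv2.minAreaRect(q[:,:2].astype(np.float32)),np.median(q[:,2]))
    q=C[n].reshape(-1,3);q=q[(np.hypot(*(q[:,:2]-bc).T)<40)&(q[:,2]>70)&(q[:,2]<90)]
    print(n,"bar",len(q),cv2.minAreaRect(q[:,:2].astype(np.float32)),np.median(q[:,2]))
print("mark",ray("top",(389.6,241.9),45),"pointer end",ray("top",(290+515/4.8,205+250/4.8),81),"pointer inner",ray("top",(290+562/4.8,205+210/4.8),81))
for nm,c in(("car1",(325,303)),):
    q=C["top"].reshape(-1,3);x=ray("top",c,40)[:2];q=q[(np.hypot(*(q[:,:2]-x).T)<90)&(q[:,2]>20)&(q[:,2]<60)&(q[:,0]<c0[0]-70)];print(nm,cv2.minAreaRect(q[:,:2].astype(np.float32)),q.max(0))
E
```

```text
t 0.1 pos [193.35 593.82 222.  ] tool x [-0.95  0.31  0.  ] y [ 0.31  0.95 -0.  ] z [-0. -0. -1.] q [ 1.24  0.42  1.63  0.    1.09 -0.02] F [-0.12  0.09  0.02] w 87.7 g 0.0
plate hsv [113  19 120] teal [ 15  14 148] floor [ 15   9 162]
top ring fit free [ 551.48 -182.41   59.19] R60 [ 551.52 -181.37] 364 extent [ 444.81 -258.47   26.05] [ 628.29 -128.03   41.97]
side ring fit free [ 549.88 -178.13   61.04] R60 [ 549.82 -179.45] 339 extent [ 445.6  -260.11   26.03] [ 626.73 -125.71   41.92]
plate ((360.0, 268.0), 9.999999747378752e-05) ((513.54150390625, -204.19528198242188), 9.999999747378752e-05)
top box ((557.3333740234375, -308.75799560546875), (109.80005645751953, 116.17921447753906), 1.8797112703323364) 46.174803847662474
top bar 115 ((556.6687622070312, -307.55096435546875), (13.791559219360352, 49.899635314941406), 43.48231887817383) 82.32904562406179
side box ((557.1331787109375, -308.7214660644531), (110.7105941772461, 117.62019348144531), 2.2540102005004883) 44.45525787007102
side bar 176 ((556.1577758789062, -307.8171081542969), (16.433021545410156, 50.29427719116211), 41.23365783691406) 78.77715754479345
mark [ 577.42 -273.45   45.  ] pointer end [ 535.7  -287.07   81.  ] pointer inner [ 556.84 -311.07   81.  ]
car1 ((434.6900329589844, -114.33509826660156), (92.86136627197266, 149.4497528076172), 4.838932514190674) [484.19 -41.14  53.9 ]
```

```bash
python3 - <<'E'
from h import *
plan(490,94,160,92.2)
E
```

```text
yaw 92.2 delta mm (tool) [-436.84 -383.31   62.5 ] same in target axes [-277.25 -510.83   62.  ] twist [ -0.08  -0.02 -20.24]
  yaw 272.2 delta mm (tool) [-436.84 -383.31   62.5 ] same in target axes [277.25 510.83  62.  ] twist [ -0.02   0.11 159.76]
```

```bash
python3 -m creep '{"delta_pos":[[0,0,0],[0,0,0],[0,0,0],[-0.0163,-0.030,0.0036],[-0.0163,-0.030,0.0036],[-0.0163,-0.030,0.0036],[-0.0163,-0.030,0.0036],[-0.0163,-0.030,0.0036],[-0.0163,-0.030,0.0036],[-0.0163,-0.030,0.0036],[-0.0163,-0.030,0.0036],[-0.0163,-0.030,0.0036],[-0.0163,-0.030,0.0036],[-0.0163,-0.030,0.0036],[-0.0163,-0.030,0.0036],[-0.0163,-0.030,0.0036],[-0.0163,-0.030,0.0036],[-0.0163,-0.030,0.0036],[-0.0163,-0.030,0.0036],[-0.0163,-0.030,0.0036]],"twist":[[0,0,-6.75],[0,0,-6.75],[0,0,-6.75],[0,0,0],[0,0,0],[0,0,0],[0,0,0],[0,0,0],[0,0,0],[0,0,0],[0,0,0],[0,0,0],[0,0,0],[0,0,0],[0,0,0],[0,0,0],[0,0,0],[0,0,0],[0,0,0],[0,0,0]]}' 0.28; python3 -c "
from h import *
st();plan(490,94,12,92.2)"
```

```text
t: 1.77
ee_pos: [490.5, 93.7, 161.1]
orientation: [0.061, -3.141, 0.0]
ft_force: [-0.0, 0.1, -0.3]
width: 24.5
grasp_force: 0.0
t 1.8 pos [490.5   93.68 161.14] tool x [-1.   -0.04  0.  ] y [-0.04  1.   -0.  ] z [-0. -0. -1.] q [ 0.16  0.33  1.95  0.    0.86 -1.44] F [-0.05  0.07 -0.26] w 24.5 g 0.0
  yaw 92.2 delta mm (tool) [  0.43   0.34 149.14] same in target axes [  0.48   0.34 149.14] twist [-0.   -0.02  0.01]
  yaw 272.2 delta mm (tool) [  0.43   0.34 149.14] same in target axes [ -0.48  -0.34 149.14] twist [   0.03   -0.   -179.99]
```

```bash
python3 -m creep '{"delta_pos":[[0,0,0.02],[0,0,0.02],[0,0,0.02],[0,0,0.02],[0,0,0.02],[0,0,0.015],[0,0,0.015],[0,0,0.01],[0,0,0.008],[0,0,0]],"twist":[[0,0,0],[0,0,0],[0,0,0],[0,0,0],[0,0,0],[0,0,0],[0,0,0],[0,0,0],[0,0,0],[0,0,0]]}'; python3 -c "
from h import *
plan(560,20,13,92.2);plan(551.5,-100,13,92.2)"
```

```text
t: 2.6
ee_pos: [489.2, 95.2, 12.2]
orientation: [0.061, -3.139, 0.001]
ft_force: [0.1, -0.4, 0.4]
width: 24.5
grasp_force: 0.0
  yaw 92.2 delta mm (tool) [-67.81 -77.88  -0.94] same in target axes [-67.83 -77.87  -0.81] twist [-0.02 -0.13  0.01]
  yaw 272.2 delta mm (tool) [-67.81 -77.88  -0.94] same in target axes [67.83 77.87 -0.81] twist [   0.2    -0.03 -179.99]
  yaw 92.2 delta mm (tool) [ -54.69 -197.46   -0.87] same in target axes [ -54.73 -197.45   -0.81] twist [-0.02 -0.13  0.01]
  yaw 272.2 delta mm (tool) [ -54.69 -197.46   -0.87] same in target axes [ 54.73 197.45  -0.81] twist [   0.2    -0.03 -179.99]
```

```bash
python3 -m creep '{"delta_pos":[[-0.003,-0.003,-0.001],[-0.005,-0.005,0],[-0.0068,-0.0078,0],[-0.0068,-0.0078,0],[-0.0068,-0.0078,0],[-0.0068,-0.0078,0],[-0.0068,-0.0078,0],[-0.0068,-0.0078,0],[-0.0068,-0.0078,0],[-0.0068,-0.0078,0],[-0.005,-0.006,0],[-0.003,-0.003,0]],"twist":[[0,0,0],[0,0,0],[0,0,0],[0,0,0],[0,0,0],[0,0,0],[0,0,0],[0,0,0],[0,0,0],[0,0,0],[0,0,0],[0,0,0]]}'; python3 -c "
from h import *
plan(551.5,-100,13,92.2)"
```

```text
t: 3.6
ee_pos: [564.3, 17.6, 14.7]
orientation: [-0.059, 3.141, 0.0]
ft_force: [-3.7, 4.7, 3.5]
width: 24.2
grasp_force: 3.2
  yaw 92.2 delta mm (tool) [  17.25 -117.07    1.65] same in target axes [  17.33 -117.06    1.66] twist [ 0.    0.02 -0.04]
  yaw 272.2 delta mm (tool) [  17.25 -117.07    1.65] same in target axes [-17.33 117.06   1.66] twist [  0.02  -0.   179.96]
```

```bash
python3 -m creep '{"delta_pos":[[0.002,-0.004,0.001],[0.002,-0.008,0],[0.002,-0.01,0],[0.002,-0.01,0],[0.002,-0.01,0],[0.001,-0.01,0],[0.001,-0.01,0],[0.001,-0.01,0],[0.001,-0.01,0],[0.001,-0.01,0],[0.001,-0.01,0],[0.001,-0.008,0],[0,-0.005,0],[0,-0.002,0]],"twist":[[0,0,0],[0,0,0],[0,0,0],[0,0,0],[0,0,0],[0,0,0],[0,0,0],[0,0,0],[0,0,0],[0,0,0],[0,0,0],[0,0,0],[0,0,0],[0,0,0]]}'; python3 - <<'E'
from h import *
st()
for n in("top","side"):
    p,d=get_image(n); cv2.imwrite(f"pics/{n}1.png",p[:,:,::-1])
    q=cloud(n,d).reshape(-1,3); q=q[(np.hypot(*(q[:,:2]-[550,-93]).T)<75)&(q[:,2]>52)&(q[:,2]<66)]
    q=q[(np.abs(q[:,1]+93)<75)]; r=np.hypot(*(q[:,:2]-np.median(q[:,:2],0)).T)
    print(n,len(q),circ(q[:,:2],46),np.percentile(q[:,:2],[1,99],axis=0),np.median(q[:,2]))
a=cv2.imread("pics/top1.png")[190:340,240:440];b=cv2.imread("pics/side1.png")[200:350,220:420]
cv2.imwrite("pics/c2.png",cv2.resize(np.hstack([a,b]),None,fx=2,fy=2,interpolation=2))
E
```

```text
t: 4.77
ee_pos: [551.1, -99.7, 13.7]
orientation: [-0.059, 3.141, 0.0]
ft_force: [-0.0, 7.0, 3.5]
width: 24.6
grasp_force: 3.3
t 4.8 pos [551.08 -99.68  13.66] tool x [-1.   -0.04 -0.  ] y [-0.04  1.    0.  ] z [ 0.  0. -1.] q [-0.2   0.65  1.87  0.    0.62 -1.81] F [-0.04  7.02  3.51] w 24.6 g 3.3
top 1 [619.52 -94.97] [[586.99 -62.44]
 [586.99 -62.44]] 64.21457680190383
side 308 [547.3  -96.46] [[ 495.07 -146.48]
 [ 568.87  -43.04]] 57.921440145297254
```

View pics/c2.png

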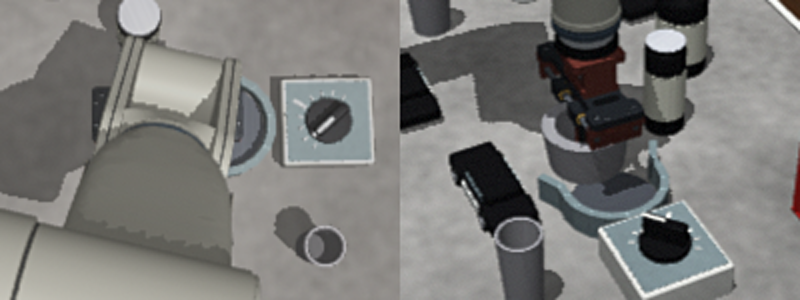

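The jacket is upright in the mouth of the collar, with its centre near (549,-96). The side view shows it at crop (583,135), clear of the car and the can.

```bash
python3 -m creep '{"delta_pos":[[0,-0.004,0],[0,-0.008,0],[0,-0.008,0],[0,-0.008,0],[0,-0.008,0],[0,-0.008,0],[0,-0.008,0],[0,-0.007,0],[0,-0.006,0],[0,-0.005,0],[0,-0.004,0],[0,-0.003,0],[0,0,0]],"twist":[[0,0,0],[0,0,0],[0,0,0],[0,0,0],[0,0,0],[0,0,0],[0,0,0],[0,0,0],[0,0,0],[0,0,0],[0,0,0],[0,0,0],[0,0,0]]}'; python3 -c "
from h import *
st()"
```

```text
t: 5.95
ee_pos: [553.8, -175.9, 13.5]
orientation: [0.061, -3.141, -0.0]
ft_force: [0.3, 3.5, 2.4]
width: 24.5
grasp_force: 1.6
t 6.0 pos [ 553.81 -175.92   13.5 ] tool x [-1.   -0.04  0.  ] y [-0.04  1.    0.  ] z [-0.  0. -1.] q [-0.33  0.67  1.82 -0.    0.65 -1.94] F [0.29 3.54 2.42] w 24.5 g 1.6
```

```bash
python3 -m creep '{"delta_pos":[[0,-0.002,0],[0,-0.002,0],[0,-0.002,0],[0,-0.001,0],[0,-0.001,0],[0,0,0]],"twist":[[0,0,0],[0,0,0],[0,0,0],[0,0,0],[0,0,0],[0,0,0]]}'; python3 -m creep '{"delta_pos":[[0,-0.001,0],[0,-0.001,0],[0,0,0]],"twist":[[0,0,0],[0,0,0],[0,0,0]]}'
```

```text
t: 6.45
ee_pos: [554.0, -183.3, 13.4]
orientation: [0.061, -3.14, -0.001]
ft_force: [0.6, 4.9, 4.0]
width: 24.6
grasp_force: 2.8
t: 6.7
ee_pos: [554.1, -185.2, 13.5]
orientation: [0.061, -3.14, -0.001]
ft_force: [-0.3, 5.5, 3.7]
width: 24.2
grasp_force: 3.0
```

```bash
python3 -m creep '{"delta_pos":[[0,-0.001,0],[0,-0.001,0],[0,0,0]],"twist":[[0,0,0],[0,0,0],[0,0,0]]}';  python3 -m creep '{"delta_pos":[[0,-0.001,0],[0,0,0]],"twist":[[0,0,0],[0,0,0]]}'
```

```text
t: 6.95
ee_pos: [554.3, -187.2, 13.5]
orientation: [0.061, -3.14, -0.001]
ft_force: [-0.9, 6.2, 3.7]
width: 24.7
grasp_force: 3.0
t: 7.12
ee_pos: [554.2, -187.8, 13.5]
orientation: [0.061, -3.14, -0.002]
ft_force: [0.9, 8.9, 4.2]
width: 24.5
grasp_force: 4.0
```

```bash
python3 -m creep '{"delta_pos":[[0,-0.001,0],[0,0,0]],"twist":[[0,0,0],[0,0,0]]}'; python3 -m creep '{"delta_pos":[[0,-0.001,0],[0,0,0]],"twist":[[0,0,0],[0,0,0]]}'
```

```text
t: 7.28
ee_pos: [554.2, -188.2, 13.5]
orientation: [0.061, -3.14, -0.003]
ft_force: [1.5, 11.9, 5.6]
width: 24.2
grasp_force: 5.9
t: 7.45
ee_pos: [554.2, -188.4, 13.5]
orientation: [0.06, -3.14, -0.004]
ft_force: [0.7, 15.9, 6.3]
width: 24.4
grasp_force: 7.9
```

```bash
python3 -m creep '{"delta_pos":[[0,0.002,0],[0,0.002,0],[0,0,-0.01],[0,0,-0.03],[0,0,-0.04],[0,0,-0.04],[0,0,-0.03],[0,0,0]],"twist":[[0,0,0],[0,0,0],[0,0,0],[0,0,0],[0,0,0],[0,0,0],[0,0,0],[0,0,0]]}'; python3 -c "
from h import *
st();plan(446.5,288.5,150,92.2)"
```

```text
t: 8.12
ee_pos: [558.2, -188.7, 170.8]
orientation: [-0.06, 3.13, -0.007]
ft_force: [0.9, -0.2, -0.0]
width: 24.6
grasp_force: 0.0
t 8.1 pos [ 558.19 -188.72  170.78] tool x [-1.   -0.04 -0.01] y [-0.04  1.   -0.  ] z [ 0.01 -0.   -1.  ] q [-0.35  0.43  1.76 -0.    0.94 -1.95] F [ 0.87 -0.23 -0.03] w 24.6 g 0.0
  yaw 92.2 delta mm (tool) [ 93.42 481.27  17.4 ] same in target axes [ 93.28 481.16  20.78] twist [-0.28  0.6   0.01]
  yaw 272.2 delta mm (tool) [ 93.42 481.27  17.4 ] same in target axes [ -93.28 -481.16   20.78] twist [  -0.95   -0.45 -179.99]
```

```bash
python3 -m creep '{"delta_pos":[[0.0058,0.030,0.001],[0.0058,0.030,0.001],[0.0058,0.030,0.001],[0.0058,0.030,0.001],[0.0058,0.030,0.001],[0.0058,0.030,0.001],[0.0058,0.030,0.001],[0.0058,0.030,0.001],[0.0058,0.030,0.001],[0.0058,0.030,0.001],[0.0058,0.030,0.001],[0.0058,0.030,0.001],[0.0058,0.030,0.001],[0.0058,0.030,0.001],[0.0058,0.030,0.001],[0.0058,0.030,0.001],[0,0,0],[0,0,0]],"twist":[[-0.28,0.6,0],[0,0,0],[0,0,0],[0,0,0],[0,0,0],[0,0,0],[0,0,0],[0,0,0],[0,0,0],[0,0,0],[0,0,0],[0,0,0],[0,0,0],[0,0,0],[0,0,0],[0,0,0],[0,0,0],[0,0,0]]}' 1; python3 - <<'E'
from h import *
st();plan(446,289,60,92.2)
# jacket where? warmer frame
c=np.array([552,-180.]);
for n in("top","side"):
    p,d=get_image(n); np.savez(n+"2.npz",p=p,d=d); cv2.imwrite(f"pics/{n}2.png",p[:,:,::-1])
    q=cloud(n,d).reshape(-1,3); q=q[(np.hypot(*(q[:,:2]-c).T)<64)&(q[:,2]>52)&(q[:,2]<68)]
    print(n,len(q),circ(q[:,:2],46.5),(np.percentile(q[:,:2],0.5,axis=0)+np.percentile(q[:,:2],99.5,axis=0))/2,np.median(q[:,2]))
    # ring collar now
    q=cloud(n,d).reshape(-1,3); q=q[(np.hypot(*(q[:,:2]-c).T)<75)&(q[:,2]>28)&(q[:,2]<42)&(q[:,1]<-185)]; print(" ring",circ(q[:,:2],60),len(q))
E
```

```text
t: 9.62
ee_pos: [442.7, 290.0, 150.4]
orientation: [0.065, -3.13, -0.006]
ft_force: [-0.2, -0.1, 0.6]
width: 87.8
grasp_force: 0.0
t 9.6 pos [442.66 290.02 150.38] tool x [-1.   -0.04  0.01] y [-0.04  1.    0.  ] z [-0.01  0.   -1.  ] q [ 0.55  0.39  1.89  0.01  0.87 -1.07] F [-0.2  -0.08  0.59] w 87.8 g 0.0
  yaw 92.2 delta mm (tool) [-4.23 -1.55 90.34] same in target axes [-3.29 -1.15 90.38] twist [ 0.25 -0.59  0.18]
  yaw 272.2 delta mm (tool) [-4.23 -1.55 90.34] same in target axes [ 3.29  1.15 90.38] twist [   0.93    0.38 -179.82]
top 807 [ 552.47 -181.1 ] [ 552.77 -181.35] 60.60201952438592
 ring [ 552.9  -181.67] 254
side 732 [ 550.71 -182.61] [ 551.32 -180.68] 58.351191053387026
 ring [ 552.08 -175.32] 404
```

The jacket measures (552,-181) in both views, so it is home. Next is the liner.

```bash
python3 -m creep '{"delta_pos":[[-0.0033,-0.0012,0],[0,0,0.02],[0,0,0.02],[0,0,0.02],[0,0,0.02],[0,0,0.01],[0,0,0.002],[0,0,0]],"twist":[[0.25,-0.59,0.2],[0,0,0],[0,0,0],[0,0,0],[0,0,0],[0,0,0],[0,0,0],[0,0,0]]}';python3 -m creep '{"delta_pos":[[0,0,0],[0,0,0],[0,0,0],[0,0,0],[0,0,0],[0,0,0],[0,0,0],[0,0,0]],"twist":[[0,0,0],[0,0,0],[0,0,0],[0,0,0],[0,0,0],[0,0,0],[0,0,0],[0,0,0]]}' 0.5; python3 -c "
from h import *
st()"
```

```text
t: 10.38
ee_pos: [446.4, 287.5, 58.3]
orientation: [0.053, -3.14, 0.0]
ft_force: [0.3, -0.2, 0.0]
width: 87.4
grasp_force: 0.0
t: 11.05
ee_pos: [447.2, 289.1, 59.5]
orientation: [-0.056, 3.139, 0.003]
ft_force: [-0.8, 2.4, 6.0]
width: 66.9
grasp_force: 30.0
t 11.1 pos [447.17 289.08  59.49] tool x [-1.   -0.04 -0.  ] y [-0.04  1.    0.  ] z [ 0.  0. -1.] q [ 0.55  0.54  1.93  0.    0.67 -1.06] F [-0.83  2.36  5.97] w 66.9 g 30.0
```

```bash
python3 -m creep '{"delta_pos":[[0,0,-0.005],[0,0,-0.02],[0,0,-0.03],[0,0,-0.03],[0,0,-0.02],[0,0,-0.005],[0,0,0]],"twist":[[0,0,0],[0,0,0],[0,0,0],[0,0,0],[0,0,0],[0,0,0],[0,0,0]]}'; python3 -c "
from h import *
st();plan(552,-181,160,92.2)"
```

```text
t: 11.63
ee_pos: [446.9, 288.5, 169.8]
orientation: [-0.055, 3.139, 0.003]
ft_force: [-0.4, 0.6, -1.8]
width: 66.8
grasp_force: 30.0
t 11.6 pos [446.85 288.5  169.78] tool x [-1.   -0.04 -0.  ] y [-0.04  1.    0.  ] z [ 0.  0. -1.] q [ 0.55  0.36  1.88  0.    0.9  -1.06] F [-0.38  0.56 -1.77] w 66.8 g 30.0
  yaw 92.2 delta mm (tool) [ -88.53 -472.93    9.19] same in target axes [ -87.05 -473.19    9.78] twist [ 0.09  0.12 -0.18]
  yaw 272.2 delta mm (tool) [ -88.53 -472.93    9.19] same in target axes [ 87.05 473.19   9.78] twist [  0.19  -0.15 179.82]
```

```bash
python3 -m creep '{"delta_pos":[[-0.0026,-0.0139,0.0005],[-0.0052,-0.0278,0.0005],[-0.0052,-0.0278,0.0005],[-0.0052,-0.0278,0.0005],[-0.0052,-0.0278,0.0005],[-0.0052,-0.0278,0.0005],[-0.0052,-0.0278,0.0005],[-0.0052,-0.0278,0.0005],[-0.0052,-0.0278,0.0005],[-0.0052,-0.0278,0.0005],[-0.0052,-0.0278,0.0005],[-0.0052,-0.0278,0.0005],[-0.0052,-0.0278,0.0005],[-0.0052,-0.0278,0.0005],[-0.0052,-0.0278,0.0005],[-0.0052,-0.0278,0.0005],[-0.0052,-0.0278,0.0005],[-0.0026,-0.0139,0],[0,0,0],[0,0,0]],"twist":[[0.1,0.1,-0.2],[0,0,0],[0,0,0],[0,0,0],[0,0,0],[0,0,0],[0,0,0],[0,0,0],[0,0,0],[0,0,0],[0,0,0],[0,0,0],[0,0,0],[0,0,0],[0,0,0],[0,0,0],[0,0,0],[0,0,0],[0,0,0],[0,0,0]]}'; python3 - <<'E'
from h import *
st();plan(552,-181,150,92.2)
p,d=get_image("side"); P=cloud("side",d); o=get_obs()["ee_pos"]
q=P.reshape(-1,3); q=q[(np.hypot(*(q[:,:2]-o[:2]).T)<60)]
for lo in(105,115,125,135,145): 
    s=q[(q[:,2]>lo)&(q[:,2]<lo+10)]
    if len(s)>20: print(lo,len(s),circ(s[:,:2],28+(lo+5-100)*6/90),"x mid",(s[:,0].min()+s[:,0].max())/2)
cv2.imwrite("pics/c3.png",cv2.resize(p[180:380,200:440,::-1],None,fx=2.5,fy=2.5))
E
```

```text
t: 13.3
ee_pos: [551.7, -180.4, 158.8]
orientation: [0.058, -3.136, -0.0]
ft_force: [0.4, 1.6, -2.4]
width: 67.0
grasp_force: 30.0
t 13.3 pos [ 551.7  -180.4   158.76] tool x [-1.   -0.04  0.  ] y [-0.04  1.    0.  ] z [-0.  0. -1.] q [-0.34  0.44  1.77 -0.    0.93 -1.94] F [ 0.37  1.55 -2.4 ] w 67.0 g 30.0
  yaw 92.2 delta mm (tool) [-0.32 -0.61  8.76] same in target axes [-0.28 -0.61  8.76] twist [ 0.01 -0.27 -0.08]
  yaw 272.2 delta mm (tool) [-0.32 -0.61  8.76] same in target axes [0.28 0.61 8.76] twist [ -0.43  -0.02 179.92]
105 86 [ 550.09 -178.39] x mid 547.5192823260772
115 76 [ 550.06 -178.49] x mid 546.7709231792068
125 78 [ 550.3  -179.31] x mid 546.1949505553926
135 88 [ 550.19 -179.65] x mid 547.5520721474018
145 94 [ 551.49 -182.44] x mid 542.3109296967614
```

View pics/c3.png

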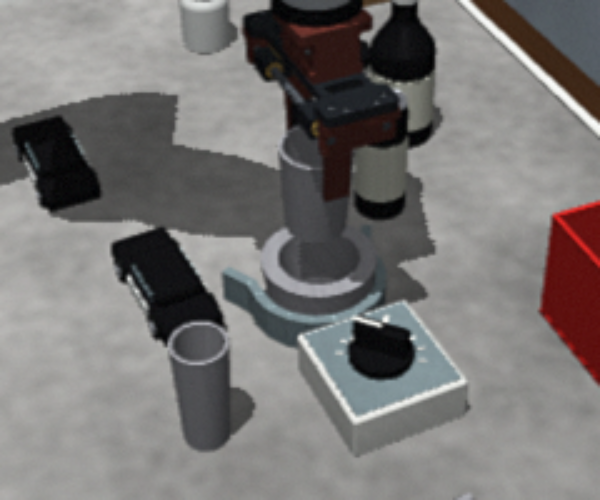

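The liner hangs upright at crop (315,190), centred over the jacket's opening at (318,265).

```bash
python3 -m creep '{"delta_pos":[[-0.0005,-0.0015,0.005],[0,0,0.015],[0,0,0.02],[0,0,0.015],[0,0,0.01],[0,0,0.008],[0,0,0.005],[0,0,0]],"twist":[[0,-0.3,0],[0,0,0],[0,0,0],[0,0,0],[0,0,0],[0,0,0],[0,0,0],[0,0,0]]}';python3 -m creep '{"delta_pos":[[0,0,0.004],[0,0,0.004],[0,0,0.003],[0,0,0]],"twist":[[0,0,0],[0,0,0],[0,0,0],[0,0,0]]}'
```

```text
t: 14.02
ee_pos: [553.2, -181.6, 81.6]
orientation: [-0.062, 3.139, -0.001]
ft_force: [-0.4, 0.2, -1.8]
width: 66.6
grasp_force: 30.0
t: 14.35
ee_pos: [553.5, -182.2, 71.1]
orientation: [-0.06, 3.138, -0.002]
ft_force: [0.2, -0.3, -2.1]
width: 66.8
grasp_force: 30.0
```

```bash
python3 -m creep '{"delta_pos":[[0,0,0.002],[0,0,0.002],[0,0,0.001],[0,0,0]],"twist":[[0,0,0],[0,0,0],[0,0,0],[0,0,0]]}';python3 -m creep '{"delta_pos":[[0,0,0.001],[0,0,0]],"twist":[[0,0,0],[0,0,0]]}'
```

```text
t: 14.68
ee_pos: [553.6, -182.1, 66.3]
orientation: [-0.061, 3.138, -0.002]
ft_force: [0.1, 0.5, -0.9]
width: 66.7
grasp_force: 30.0
t: 14.85
ee_pos: [553.9, -182.2, 65.6]
orientation: [-0.061, 3.137, -0.002]
ft_force: [0.1, 0.3, -1.3]
width: 66.7
grasp_force: 30.0
```

```bash
python3 -m creep '{"delta_pos":[[0,0,0.001],[0,0,0]],"twist":[[0,0,0],[0,0,0]]}';python3 -m creep '{"delta_pos":[[0,0,0.001],[0,0,0]],"twist":[[0,0,0],[0,0,0]]}'
```

```text
t: 15.02
ee_pos: [554.5, -182.1, 65.4]
orientation: [-0.06, 3.136, -0.002]
ft_force: [-0.8, 1.3, 6.2]
width: 67.2
grasp_force: 30.0
t: 15.18
ee_pos: [554.9, -182.0, 65.3]
orientation: [-0.06, 3.135, -0.002]
ft_force: [-2.3, 4.9, 13.9]
width: 67.4
grasp_force: 30.0
```

```bash
python3 -m creep '{"delta_pos":[[0,0,-0.001],[0,0,0],[0,0,0],[0,0,0],[0,0,0],[0,0,-0.01],[0,0,-0.025],[0,0,-0.035],[0,0,-0.035],[0,0,-0.02],[0,0,0]],"twist":[[0,0,0],[0,0,0],[0,0,0],[0,0,0],[0,0,0],[0,0,0],[0,0,0],[0,0,0],[0,0,0],[0,0,0],[0,0,0]]}' 1; python3 - <<'E'
from h import *
st();plan(401,-292.5,175,50)
E
```

```text
t: 16.1
ee_pos: [556.1, -183.0, 195.1]
orientation: [-0.06, 3.129, -0.007]
ft_force: [0.4, -0.2, -0.1]
width: 87.8
grasp_force: 0.0
t 16.1 pos [ 556.14 -183.04  195.12] tool x [-1.   -0.04 -0.01] y [-0.04  1.   -0.  ] z [ 0.01 -0.   -1.  ] q [-0.34  0.39  1.75  0.    0.99 -1.95] F [ 0.37 -0.21 -0.07] w 87.8 g 0.0
  yaw 50 delta mm (tool) [ 159.48 -103.29   18.75] same in target axes [  48.49 -183.57   20.12] twist [-0.    0.72 42.21]
  yaw 230 delta mm (tool) [ 159.48 -103.29   18.75] same in target axes [-48.49 183.57  20.12] twist [  -0.91   -0.01 -137.78]
```

```bash
python3 -m creep '{"delta_pos":[[0,0,0],[0,0,0],[0,0,0],[0,0,0],[0,0,0],[0,0,0],[0.0054,-0.0204,0.0022],[0.0054,-0.0204,0.0022],[0.0054,-0.0204,0.0022],[0.0054,-0.0204,0.0022],[0.0054,-0.0204,0.0022],[0.0054,-0.0204,0.0022],[0.0054,-0.0204,0.0022],[0.0054,-0.0204,0.0022],[0.0054,-0.0204,0.0022],[0,0,0],[0,0,0]],"twist":[[0,0.7,7.03],[0,0,7.03],[0,0,7.03],[0,0,7.03],[0,0,7.03],[0,0,7.03],[0,0,0],[0,0,0],[0,0,0],[0,0,0],[0,0,0],[0,0,0],[0,0,0],[0,0,0],[0,0,0],[0,0,0],[0,0,0]]}'; python3 - <<'E'
from h import *
st();plan(401,-292.5,86,50)
c=np.array([552,-181.])
for n in("top","side"):
    p,d=get_image(n); cv2.imwrite(f"pics/{n}4.png",p[:,:,::-1])
    q=cloud(n,d).reshape(-1,3); q=q[(np.hypot(*(q[:,:2]-c).T)<50)&(q[:,2]>75)&(q[:,2]<110)]
    if len(q): 
        t=q[q[:,2]>np.percentile(q[:,2],97)-8]; print(n,len(t),np.percentile(q[:,2],97),circ(t[:,:2],32),(t.min(0)+t.max(0))/2)
a=cv2.imread("pics/side4.png");cv2.imwrite("pics/c4.png",cv2.resize(a[180:380,200:440],None,fx=2.5,fy=2.5))
E
```

```text
t: 17.52
ee_pos: [397.2, -291.7, 170.8]
orientation: [-1.074, -2.943, 0.005]
ft_force: [-0.5, 1.1, 0.5]
width: 87.8
grasp_force: 0.0
t 17.5 pos [ 397.23 -291.66  170.82] tool x [-0.76  0.64  0.01] y [ 0.64  0.76 -0.01] z [-0.01 -0.   -1.  ] q [-0.65  0.31  1.95 -0.01  0.89 -1.52] F [-0.47  1.13  0.48] w 87.8 g 0.0
  yaw 50 delta mm (tool) [-4.03  2.31 84.78] same in target axes [-3.43  1.78 84.82] twist [-0.36 -0.41 -0.09]
  yaw 230 delta mm (tool) [-4.03  2.31 84.78] same in target axes [ 3.43 -1.78 84.82] twist [ -0.64   0.56 179.9 ]
top 102 102.85506405428761 [ 552.49 -182.27] [ 552.5  -182.86  100.52]
side 205 96.29936641356585 [ 551.9  -181.59] [ 551.89 -181.14   93.12]
```

View pics/c4.png

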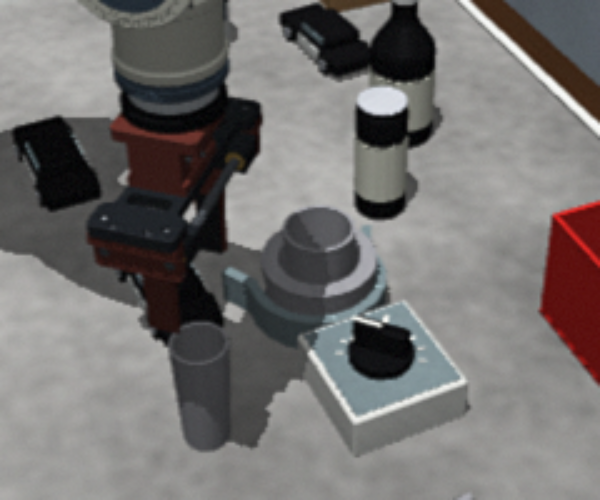

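The liner stands upright and seated, with its rim at crop (320,232). Its rim measures z≈96 and its centre (552,-182).

```bash
python3 -m creep '{"delta_pos":[[-0.0035,0.0018,0],[0,0,0.02],[0,0,0.02],[0,0,0.02],[0,0,0.015],[0,0,0.008],[0,0,0],[0,0,0]],"twist":[[-0.36,-0.41,0],[0,0,0],[0,0,0],[0,0,0],[0,0,0],[0,0,0],[0,0,0],[0,0,0]]}';python3 -m creep '{"delta_pos":[[0,0,0],[0,0,0],[0,0,0],[0,0,0],[0,0,0],[0,0,0],[0,0,0],[0,0,0],[0,0,0]],"twist":[[0,0,0],[0,0,0],[0,0,0],[0,0,0],[0,0,0],[0,0,0],[0,0,0],[0,0,0],[0,0,0]]}' 0.3; python3 -c "
from h import *
st()"
```

```text
t: 18.28
ee_pos: [402.4, -292.3, 88.1]
orientation: [1.072, 2.952, -0.0]
ft_force: [0.7, -0.4, 0.1]
width: 87.6
grasp_force: 0.0
t: 19.03
ee_pos: [402.0, -292.6, 88.3]
orientation: [1.073, 2.951, -0.001]
ft_force: [0.1, 0.8, 3.4]
width: 48.3
grasp_force: 30.0
t 19.0 pos [ 402.01 -292.57   88.27] tool x [-0.77  0.64 -0.  ] y [ 0.64  0.77 -0.  ] z [ 0. -0. -1.] q [-0.65  0.45  1.99 -0.    0.7  -1.53] F [0.13 0.82 3.38] w 48.3 g 30.0
```

```bash
python3 -m creep '{"delta_pos":[[0,0,-0.005],[0,0,-0.02],[0,0,-0.03],[0,0,-0.03],[0,0,-0.025],[0,0,-0.01],[0,0,0]],"twist":[[0,0,0],[0,0,0],[0,0,0],[0,0,0],[0,0,0],[0,0,0],[0,0,0]]}'; python3 -c "
from h import *
st();plan(552.2,-182,208,50)"
```

```text
t: 19.62
ee_pos: [402.9, -293.2, 210.3]
orientation: [1.072, 2.947, -0.003]
ft_force: [0.4, 0.1, -0.5]
width: 48.1
grasp_force: 30.0
t 19.6 pos [ 402.89 -293.23  210.31] tool x [-0.77  0.64 -0.01] y [0.64 0.77 0.  ] z [ 0. -0. -1.] q [-0.65  0.25  1.92 -0.    0.96 -1.53] F [ 0.37  0.11 -0.51] w 48.1 g 30.0
  yaw 50 delta mm (tool) [-42.97 181.16   2.58] same in target axes [-42.88 181.19   2.31] twist [0.01 0.32 0.03]
  yaw 230 delta mm (tool) [-42.97 181.16   2.58] same in target axes [  42.88 -181.19    2.31] twist [  -0.5     0.01 -179.97]
```

```bash
python3 -m creep '{"delta_pos":[[-0.0022,0.009,0],[-0.0043,0.0181,0],[-0.0043,0.0181,0],[-0.0043,0.0181,0],[-0.0043,0.0181,0],[-0.0043,0.0181,0],[-0.0043,0.0181,0],[-0.0043,0.0181,0],[-0.0043,0.0181,0],[-0.0043,0.0181,0],[-0.0022,0.009,0.002],[0,0,0],[0,0,0]],"twist":[[0,0.3,0],[0,0,0],[0,0,0],[0,0,0],[0,0,0],[0,0,0],[0,0,0],[0,0,0],[0,0,0],[0,0,0],[0,0,0],[0,0,0],[0,0,0]]}'; python3 - <<'E'
from h import *
st();plan(552.2,-182,150,50)
p,d=get_image("side"); P=cloud("side",d); o=get_obs()["ee_pos"]
q=P.reshape(-1,3); q=q[(np.hypot(*(q[:,:2]-o[:2]).T)<60)]
for lo in(120,130,140,150,160,170): 
    s=q[(q[:,2]>lo)&(q[:,2]<lo+10)]
    if len(s)>15: print(lo,len(s),circ(s[:,:2],20+(lo+5-119)*5/110))
E
```

```text
t: 20.7
ee_pos: [550.1, -180.8, 204.1]
orientation: [-1.069, -2.946, -0.002]
ft_force: [0.2, -1.2, -1.9]
width: 48.0
grasp_force: 30.0
t 20.7 pos [ 550.11 -180.77  204.05] tool x [-0.77  0.64  0.01] y [ 0.64  0.77 -0.  ] z [-0.01  0.   -1.  ] q [-0.34  0.38  1.74  0.    1.02 -1.21] F [ 0.23 -1.17 -1.87] w 48.0 g 30.0
  yaw 50 delta mm (tool) [-2.8   0.48 54.03] same in target axes [-2.39  0.41 54.05] twist [-0.09 -0.43  0.1 ]
  yaw 230 delta mm (tool) [-2.8   0.48 54.03] same in target axes [ 2.39 -0.41 54.05] twist [   0.67   -0.13 -179.9 ]
120 53 [ 548.13 -179.92]
130 64 [ 548.05 -180.12]
140 63 [ 548.06 -180.57]
150 62 [ 548.52 -180.39]
160 68 [ 548.46 -180.46]
170 75 [ 548.68 -180.05]
```

```bash
python3 -m creep '{"delta_pos":[[-0.0035,0.001,0],[0,0,0.01],[0,0,0.02],[0,0,0.02],[0,0,0.015],[0,0,0.01],[0,0,0.008],[0,0,0.006],[0,0,0.003],[0,0,0]],"twist":[[0,-0.43,0],[0,0,0],[0,0,0],[0,0,0],[0,0,0],[0,0,0],[0,0,0],[0,0,0],[0,0,0],[0,0,0]]}';python3 -m creep '{"delta_pos":[[0,0,0.003],[0,0,0.003],[0,0,0.002],[0,0,0]],"twist":[[0,0,0],[0,0,0],[0,0,0],[0,0,0]]}'
```

```text
t: 21.58
ee_pos: [554.5, -183.2, 113.6]
orientation: [1.073, 2.95, -0.002]
ft_force: [0.2, -0.1, -1.5]
width: 48.5
grasp_force: 30.0
t: 21.92
ee_pos: [554.5, -183.1, 105.7]
orientation: [1.073, 2.95, -0.002]
ft_force: [0.0, -0.6, -2.3]
width: 48.3
grasp_force: 30.0
```

```bash
python3 -m creep '{"delta_pos":[[0,0,0.002],[0,0,0.002],[0,0,0.001],[0,0,0]],"twist":[[0,0,0],[0,0,0],[0,0,0],[0,0,0]]}';python3 -m creep '{"delta_pos":[[0,0,0.001],[0,0,0]],"twist":[[0,0,0],[0,0,0]]}'
```

```text
t: 22.25
ee_pos: [554.4, -183.0, 100.6]
orientation: [1.073, 2.95, -0.002]
ft_force: [0.3, -1.4, -0.5]
width: 48.3
grasp_force: 30.0
t: 22.42
ee_pos: [554.8, -183.3, 100.3]
orientation: [1.072, 2.949, -0.002]
ft_force: [-1.1, -0.6, 4.0]
width: 48.2
grasp_force: 30.0
```

```bash
python3 -m creep '{"delta_pos":[[0,0,0],[0,0,0],[0,0,0],[0,0,0],[0,0,0],[0,0,-0.01],[0,0,-0.025],[0,0,-0.025],[0,0,-0.025],[0,0,-0.01],[0,0,0]],"twist":[[0,0,0],[0,0,0],[0,0,0],[0,0,0],[0,0,0],[0,0,0],[0,0,0],[0,0,0],[0,0,0],[0,0,0],[0,0,0]]}' 1; python3 - <<'E'
from h import *
st();plan(556.5,-307.7,150,42.5)
E
```

```text
t: 23.33
ee_pos: [556.0, -183.5, 198.0]
orientation: [1.071, 2.944, -0.002]
ft_force: [-0.1, -0.1, 0.6]
width: 87.6
grasp_force: 0.0
t 23.3 pos [ 556.04 -183.49  198.  ] tool x [-0.77  0.64 -0.01] y [0.64 0.77 0.  ] z [ 0.01 -0.   -1.  ] q [-0.34  0.39  1.74 -0.    1.   -1.21] F [-0.13 -0.06  0.58] w 87.6 g 0.0
  yaw 42.5 delta mm (tool) [-79.74 -94.99  48.48] same in target axes [-91.89 -83.57  48.  ] twist [0.14 0.47 7.53]
  yaw 222.5 delta mm (tool) [-79.74 -94.99  48.48] same in target axes [91.89 83.57 48.  ] twist [  -0.71    0.22 -172.47]
```

```bash
python3 -m creep '{"delta_pos":[[0,0,0],[0,0,0],[-0.0115,-0.01045,0],[-0.0115,-0.01045,0],[-0.0115,-0.01045,0],[-0.0115,-0.01045,0],[-0.0115,-0.01045,0],[-0.0115,-0.01045,0],[-0.0115,-0.01045,0],[-0.0115,-0.01045,0],[0,0,0.02],[0,0,0.02],[0,0,0.008],[0,0,0],[0,0,0]],"twist":[[0.14,0.47,3.75],[0,0,3.75],[0,0,0],[0,0,0],[0,0,0],[0,0,0],[0,0,0],[0,0,0],[0,0,0],[0,0,0],[0,0,0],[0,0,0],[0,0,0],[0,0,0],[0,0,0]]}' 0.5; python3 - <<'E'
from h import *
st();plan(556.5,-307.7,60,42.5)
c=np.array([552,-182.])
for n in("side","top"):
    p,d=get_image(n)
    q=cloud(n,d).reshape(-1,3); q=q[(np.hypot(*(q[:,:2]-c).T)<45)&(q[:,2]>105)&(q[:,2]<135)]
    if len(q): t=q[q[:,2]>np.percentile(q[:,2],97)-8]; print(n,len(t),np.percentile(q[:,2],97),circ(t[:,:2],23.5))
    cv2.imwrite(f"pics/{n}5.png",p[:,:,::-1])
a=cv2.imread("pics/side5.png");cv2.imwrite("pics/c5.png",cv2.resize(a[200:380,230:430],None,fx=3,fy=3))
E
```

```text
t: 24.58
ee_pos: [554.6, -307.4, 146.6]
orientation: [-1.262, -2.87, 0.001]
ft_force: [-0.8, 0.1, -0.2]
width: 44.1
grasp_force: 0.0
t 24.6 pos [ 554.63 -307.42  146.6 ] tool x [-0.68  0.74  0.01] y [ 0.74  0.68 -0.  ] z [-0.01  0.   -1.  ] q [-0.52  0.53  1.66 -0.    0.96 -1.27] F [-0.77  0.1  -0.2 ] w 44.1 g 0.0
  yaw 42.5 delta mm (tool) [-1.95  1.45 86.59] same in target axes [-1.47  1.18 86.6 ] twist [-0.18 -0.32  0.03]
  yaw 222.5 delta mm (tool) [-1.95  1.45 86.59] same in target axes [ 1.47 -1.18 86.6 ] twist [   0.49   -0.28 -179.96]
side 10 122.24658926499725 [ 512.43 -162.75]
top 81 126.99580379128162 [ 553.7  -185.28]
```

View pics/c5.png

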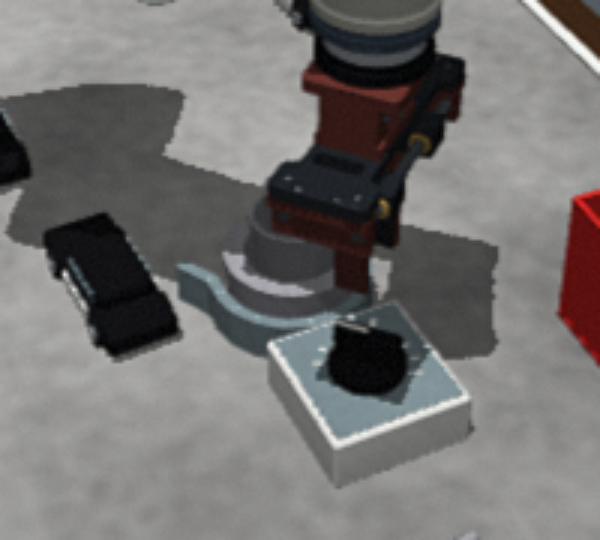

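The stack stands in the collar at crop (290,250), and the gripper is above the dial at crop (365,355). I'll descend and grip the bar.

```bash
python3 -m creep '{"delta_pos":[[-0.0015,0.0012,0],[0,0,0.015],[0,0,0.02],[0,0,0.02],[0,0,0.015],[0,0,0.01],[0,0,0.004],[0,0,0]],"twist":[[-0.18,-0.32,0],[0,0,0],[0,0,0],[0,0,0],[0,0,0],[0,0,0],[0,0,0],[0,0,0]]}';python3 -m creep '{"delta_pos":[[0,0,0],[0,0,0],[0,0,0],[0,0,0],[0,0,0],[0,0,0],[0,0,0],[0,0,0]],"twist":[[0,0,0],[0,0,0],[0,0,0],[0,0,0],[0,0,0],[0,0,0],[0,0,0],[0,0,0]]}' 0.05; python3 -c "
from h import *
st()"
```

```text
t: 25.35
ee_pos: [556.6, -307.3, 62.4]
orientation: [1.264, 2.876, 0.0]
ft_force: [-0.5, 0.9, -0.3]
width: 43.8
grasp_force: 0.0
t: 26.02
ee_pos: [558.4, -306.7, 63.5]
orientation: [1.263, 2.872, 0.002]
ft_force: [5.0, 6.2, 0.4]
width: 13.8
grasp_force: 30.0
t 26.0 pos [ 558.44 -306.71   63.46] tool x [-0.68  0.74 -0.  ] y [0.74 0.68 0.  ] z [ 0. -0. -1.] q [-0.52  0.64  1.69  0.    0.81 -1.27] F [4.95 6.23 0.43] w 13.8 g 30.0
```

```bash
python3 -m creep '{"delta_pos":[[0,0,0],[0,0,0],[0,0,0],[0,0,0],[0,0,0],[0,0,0],[0,0,0],[0,0,0],[0,0,0],[0,0,0],[0,0,0],[0,0,0],[0,0,0],[0,0,0]],"twist":[[0,0,4],[0,0,6],[0,0,6],[0,0,6],[0,0,6],[0,0,6],[0,0,6],[0,0,6],[0,0,6],[0,0,6],[0,0,6],[0,0,4],[0,0,2],[0,0,0]]}'; python3 - <<'E'
from h import *
st();Y=Ro.from_rotvec(get_obs()["orientation"]).as_matrix()[:,1];print("yaw",np.degrees(np.arctan2(Y[1],Y[0])))
E
```

```text
t: 27.18
ee_pos: [556.9, -306.9, 63.4]
orientation: [2.686, 1.628, 0.002]
ft_force: [0.0, 3.6, 5.4]
width: 13.8
grasp_force: 30.0
t 27.2 pos [ 556.92 -306.87   63.44] tool x [0.46 0.89 0.  ] y [ 0.89 -0.46  0.  ] z [ 0.  0. -1.] q [-0.52  0.64  1.69  0.    0.81 -0.04] F [0.02 3.64 5.41] w 13.8 g 30.0
yaw -27.553595609608212
```

```bash
python3 -m creep '{"delta_pos":[[0,0,0],[0,0,0],[0,0,0]],"twist":[[0,0,2.4],[0,0,1.5],[0,0,0]]}'; python3 -m creep '{"delta_pos":[[0,0,0],[0,0,0],[0,0,0],[0,0,0],[0,0,-0.01],[0,0,-0.03],[0,0,-0.03],[0,0,-0.03],[0,0,0]],"twist":[[0,0,0],[0,0,0],[0,0,0],[0,0,0],[0,0,0],[0,0,0],[0,0,0],[0,0,0],[0,0,0]]}' 0.5; python3 -c "
from h import *
st()
plan(350,-330,230,-31)"
```

```text
t: 27.43
ee_pos: [556.8, -306.8, 63.5]
orientation: [2.74, 1.537, 0.002]
ft_force: [0.0, 4.0, 5.9]
width: 13.7
grasp_force: 30.0
t: 28.18
ee_pos: [559.8, -309.4, 169.6]
orientation: [2.731, 1.534, 0.009]
ft_force: [0.9, -0.4, 0.8]
width: 43.7
grasp_force: 0.0
t 28.2 pos [ 559.83 -309.44  169.61] tool x [0.52 0.85 0.  ] y [ 0.85 -0.52  0.01] z [ 0.01 -0.01 -1.  ] q [-0.52  0.5   1.64 -0.    0.99  0.02] F [ 0.86 -0.45  0.83] w 43.7 g 0.0
  yaw -31 delta mm (tool) [-126.76 -167.79  -62.28] same in target axes [-125.69 -169.28  -60.39] twist [ 0.63 -0.01 -0.37]
  yaw 149 delta mm (tool) [-126.76 -167.79  -62.28] same in target axes [125.69 169.28 -60.39] twist [ -0.02  -0.99 179.63]
```

Move back out of the top camera's view, then measure the pointer and the mark.

```bash
python3 -m creep '{"delta_pos":[[-0.0127,-0.0168,-0.006],[-0.0127,-0.0168,-0.006],[-0.0127,-0.0168,-0.006],[-0.0127,-0.0168,-0.006],[-0.0127,-0.0168,-0.006],[-0.0127,-0.0168,-0.006],[-0.0127,-0.0168,-0.006],[-0.0127,-0.0168,-0.006],[-0.0127,-0.0168,-0.006],[-0.0127,-0.0168,-0.006],[0,0,0],[0,0,0]],"twist":[[0.6,0,0],[0,0,0],[0,0,0],[0,0,0],[0,0,0],[0,0,0],[0,0,0],[0,0,0],[0,0,0],[0,0,0],[0,0,0],[0,0,0]]}'; python3 - <<'E'
from h import *
D={}
for n in("top","side"):
    p,d=get_image(n);D[n]=(p,d);cv2.imwrite(f"pics/{n}6.png",p[:,:,::-1]);np.savez(n+"6.npz",p=p,d=d)
    P=cloud(n,d).reshape(-1,3); ax=np.array([556.5,-307.7])
    q=P[(np.hypot(*(P[:,:2]-ax).T)<35)&(P[:,2]>70)&(P[:,2]<90)];print(n,"bar",cv2.minAreaRect(q[:,:2].astype(np.float32)),len(q))
    for nm,c,h,r in(("cup",(552.5,-182.5),122,23.5),("liner",(552.5,-182),96,32),("jacket",(552,-181.5),60,46.5)):
        q=P[(np.hypot(*(P[:,:2]-c).T)<58)&(P[:,2]>h-10)&(P[:,2]<h+12)]
        t=q[(q[:,2]>np.percentile(q[:,2],97)-8)];print(n,nm,len(t),np.percentile(t[:,2],97),circ(t[:,:2],r))
a=cv2.resize(cv2.imread("pics/top6.png")[215:280,370:435],None,fx=9,fy=9,interpolation=2);b=cv2.imread("pics/side6.png")[200:380,230:390]
b=cv2.resize(b,None,fx=1.25,fy=1.25)
cv2.imwrite("pics/c6.png",np.hstack([a,np.vstack([b,np.zeros((585-b.shape[0],b.shape[1],3),np.uint8)])]))
E
```

```text
t: 29.18
ee_pos: [347.2, -329.0, 224.6]
orientation: [-2.734, -1.532, 0.007]
ft_force: [0.5, -0.1, -0.3]
width: 44.0
grasp_force: 0.0
top bar ((557.4201049804688, -308.6017761230469), (50.536014556884766, 14.79181957244873), 58.05891418457031) 128
top cup 97 125.7951102787132 [ 553.45 -185.39]
top liner 78 106.41762408746904 [ 551.89 -181.63]
top jacket 474 68.69231597717383 [ 552.5  -181.68]
side bar ((557.0986328125, -307.2102355957031), (53.71247482299805, 13.873921394348145), 58.318565368652344) 135
side cup 138 122.72322701717337 [ 552.59 -184.39]
side liner 110 107.83250451635784 [ 566.86 -189.43]
side jacket 90 71.60869218279458 [ 558.44 -165.34]
```

View pics/c6.png

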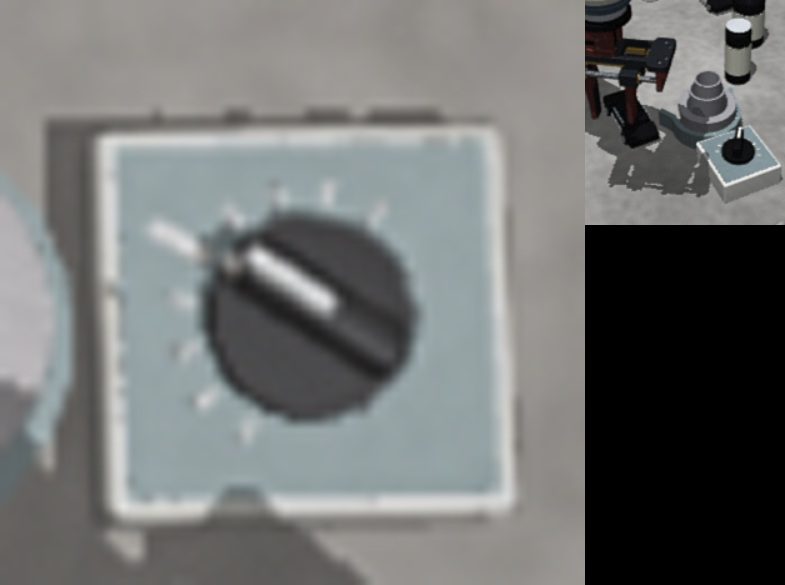

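The pointer, crop (335,302)–(253,250), lies nearly along the long mark at (155,226)–(205,258). The side view shows the stack upright. I'll compute the bearings with parallax.

```bash
python3 - <<'E'
from h import *
f=lambda c,z:ray("top",(370+(c[0]+.5)/9-.5,215+(c[1]+.5)/9-.5),z)[:2]
B=lambda v:np.degrees(np.arctan2(v[1],v[0]))
# marks on z=45: centroids of bright components in the scale annulus
p=np.load("top6.npz")["p"][215:280,370:435]; g=cv2.resize(cv2.cvtColor(p,cv2.COLOR_RGB2GRAY),None,fx=9,fy=9,interpolation=2)
sh=[(230,213),(279,193),(328,190),(377,211),(183,300),(184,350),(205,401),(247,432)]
mk=[]
for s in sh+[(178,243)]:
    x,y=s;w=18 if s!=(178,243) else 30;a=g[y-w:y+w,x-w:x+w].astype(float);a=np.clip(a-np.percentile(a,75)-8,0,None);v,u=np.mgrid[-w:w,-w:w]
    c=(x+(a*u).sum()/a.sum(),y+(a*v).sum()/a.sum());mk.append(f(c,45));print(s,np.array(c),mk[-1])
mk=np.array(mk);c=circ(mk[:8]);print("axis from short marks",c)
b=np.array([B(m-c[:2]) for m in mk]);print("bearings",b)
for ax in(c[:2],np.array([557.2,-308.2])): print("long mark bearing",B(mk[8]-ax))
print("long mark line",B(f((155,226),45)-f((205,258),45)))
P1,P2=f((253,250),81),f((337,303),81);print("pointer line",B(P1-P2),"from axis",B(P1-c[:2]),P1,P2)
E
```

```text
(230, 213) [236.84 216.72] [ 586.11 -289.25]
(279, 193) [283.71 196.75] [ 592.09 -302.39]
(328, 190) [327.4  194.65] [ 592.99 -314.68]
(377, 211) [377.14 215.89] [ 587.33 -328.67]
(183, 300) [186.46 300.84] [ 562.04 -275.25]
(184, 350) [190.02 349.33] [ 548.44 -276.32]
(205, 401) [205.46 399.3 ] [ 534.53 -280.72]
(247, 432) [248.09 429.14] [ 526.47 -292.68]
(178, 243) [175.21 238.15] [ 579.63 -271.98]
axis from short marks [ 557.1  -310.31   35.76]
bearings [ 35.98  12.75  -6.93 -31.27  81.97 104.29 127.33 150.07  59.55]
long mark bearing 59.55228979355926
long mark bearing 58.228852945224254
long mark line 58.35602922446779
pointer line 58.7153541560087 from axis 56.22605137182078 [ 572.14 -287.83] [ 558.14 -310.87]
```

The mark's bearing is about 58.5–59° and the pointer's about 58.3°, so they agree within a degree. The stack is seated and the arm is clear, so I'm handing in.

```bash
python3 -c "
from workcell import *
print(close_job())"
```

```text
the job is handed in; nothing more can be done
None
```

The job is handed in at about 29 s: the jacket is home in the collar with the liner and cup nested and fully down, and the dial pointer was then set on the long mark to within about a degree; no bystander was knowingly touched, though I did not re-measure them at the end.

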